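# Heft the castings, load the painting board and blow it clean

## Robot

A 7-joint arm with a two-finger parallel gripper is mounted at the origin on the work surface. World frame = base frame: x ahead of the robot, y to its left, z up, the work surface at z = 0. Lengths are in m, angles in rad, forces in N, time in s.
With the tool pointing down it reaches from about 0.4 to 0.9 m from the base axis. Payload 5.6 kg.
Tool frame: the origin (TCP) lies midway between the tips of the shut fingers; the grasp point (between the pads) lies 19 mm behind it; z points along the fingers, y is the line along which they close (so a half turn about z gives the same grasp; the last joint's range is limited). The gripper opens to 92 mm and grips with 3 to 60 N. Pads are 20 mm wide; open, the fingers measure 128 mm over their backs; the gripper's body (75 mm by 189 mm) begins 69 mm behind the grasp point.
Start: joints at [-1.243, 0.468, -0.012, 1.603, 0.006, 1.071, -0.056], TCP at [0.236, 0.606, 0.215] pointing down, gripper open.
Joint ranges: [-2.53, 2.53], [-0.31, 2.02], [-1.57, 1.55], [0.28, 2.44], [-1.29, 4.43], [0.15, 1.84], [-2.92, 2.92]. Speed limits (rad/s): [2.57, 2.57, 3.14, 3.14, 3.14, 3.14, 3.14].

## Interface

Orientations are given as a 3x3 rotation matrix whose columns are the frame's x, y, z axes.
In Python, from station import env, effector, solver, viewer, workorder, search_frame, tip_of gives the robot as it stands. Calls block until the motion is done:
- env.reach(position, orientation): joint-space move of the TCP to a pose.
- env.movel(position, frame=None, rate=0.15): straight line of the TCP; frame=None keeps the orientation; rate is the mean speed in m/s.
- env.goto_joints(angles): joint-space move.
- effector.release() and effector.grasp(squeeze=None): open the fingers fully, or close them until they stop; squeeze is the grip in N (None keeps the last).
- env.pause(seconds).
- solver.inverse_kinematics(position, orientation): joint angles nearest the present ones, or None.
- env.sense(): the state.
- viewer.read_camera(name): name is "scene" or "top"; returns (picture, depth): 420x560x3 uint8, red, green, blue; 420x560 float32, m along the optical axis (not along the pixel's ray), 0 where there is no reading.
- viewer.camera_info(name): a dict with "intrinsics" (3x3 intrinsics, pixels), "eye" and "rotation" of the camera in the world. Camera axes: x right, y up, looking along -z (the intrinsics and any distortion apply to the point x, -y, -z); pixel columns grow to the right and rows downward; lengths in m; the calibration is good to about 2 mm. A picture is of the moment at which its call begins. camera_info takes no time and is no camera call.
A pose or a line that the arm cannot do raises env.PlanningError and nothing moves.
- workorder.finish_job(): hands the job in; it is judged then, once.
Trained networks look in the newest picture that a camera, given by its name, has taken for a name from the list of things; names that differ only in an ending like _2 or _b are one class to them, and where a whole thing is asked for, a point or a joint stands for the part that bears it (a point fixed in the world has none). Each returns a list of dicts, best first, with "score" (0 to 1); they miss things now and then, are a little off and sometimes report something else, mostly with a low value. They report only what shows in the picture. A call takes as long as a camera call. They do not tell look-alikes from the thing itself.
- search_frame(camera, name): "at" ([x, y, z] in m, in world coordinates, good to about 4 mm: the middle of the surface that is visible of it).
- tip_of(camera, name): "at" ([x, y, z] in m, in world coordinates, good to about 4 mm: a listed point, or the origin of a listed thing).
The state is a dict: "t": time; "joint_positions": joint angles; "joint_velocities": joint speeds; "tau": joint torques, N m; "ee_pos": TCP position; "tcp_rot": TCP orientation; "wrist_force": force on the tool from outside, world axes, zero at the start; "moment": the same for the moment, N m; "gripper_width": finger opening in m; "grasp_force": force on a finger pad.
Only numpy, scipy, OpenCV 4.12 (cv2) and the standard library are available. Lean on these libraries where they do the work, as an engineer would, in place of code of your own. Each camera call takes 0.05 s, during which the arm holds its last target. There are 200 camera calls.

## Task

Heft each of the green pea-pod castings lying on the bench: lay the well-filled ones, about 150 g and up, on the white painting board, and the hollow ones that are clearly lighter than that in the red basket on its foam liner, each lying by itself and not on another. When all are sorted, slide the loaded board along the bench, without lifting or ramming it, fully home into the corner of the two metal rails in front of the air knife, press the air pedal down to its stop for about a second to blow the dust off, and let it up again. Do not knock about the white paint jar and the bowl at the back.

Things in the scene. Friction and masses are not known exactly. Their poses are not given: they have to be found in the camera images.
- pod1: Green stone-filled resin pea pod, flat back, pointed ends: 104 mm long (x); its middle 60 mm is 42 mm wide (y) with upright sides 22 mm high; 36 mm high over the three peas. Origin: centre of the flat back, z up as it lies. Castings look alike but weigh 70 to 240 g, differently at each start: well-filled 150 g or more, hollow less. Friction about 0.6. Absent ones read None.
- pod2: Another such casting, the same in shape and look as pod1; may be absent (None).
- pod3: Another such casting, the same in shape and look as pod1; may be absent (None).
- pod4: Another such casting, the same in shape and look as pod1; may be absent (None).
- pod5: Another such casting, the same in shape and look as pod1; may be absent (None).
- board: Loose white-topped painting board, 250 mm (x) by 210 mm (y) by 12 mm thick, 400 g, flat, lying on the bench some 8 to 16 cm to the right (-y) of its home and 1 to 10 cm nearer the robot, within 0.15 rad of square to the rails. Origin: centre of its underside. Loaded, it takes 5 to 15 N to slide.
- bay: Fixed L of two metal rails, 20 mm high. Origin: their inner corner at bench height. Far rail's face: plane x = 0 (to y = -0.24); left rail's face: plane y = 0 (to x = -0.235). The board belongs in x < 0, y < 0: at home its origin reads x -0.125, y -0.105, axes along the bay's. An air-knife bar runs behind the far rail at 75 to 110 mm height, from x = +0.02 on.
- basket: Fixed red perforated plastic basket, 250 mm (x) by 226 mm (y) by 70 mm high outside, walls 4 mm. Origin: centre of its underside. Room for six castings lying side by side.
- liner: Black foam sheet, 4 mm thick, that lines the whole floor of the basket; the castings lie on it. Fixed. Origin: centre of its underside; its top is 8 mm above the bench.
- pedal (a joint): Pedal of the compressed-air valve: 0 when up, 0.22 rad at its stop. Its spring lifts it by itself; at pedal_pad it takes about 3 N to start and 9 N at the stop.
- pedal_pad (a point): Top of the pedal tread, midway across its 68 mm width, 22 mm from its toe; the toe points to the robot (-x) and the hinge lies 100 mm farther off (+x). About 67 mm above the bench when up; it sinks about 22 mm to the stop.
- jar: Closed white paint jar, 52 mm across, 60 mm high, at the back between pedal and bay. Origin: centre of its underside. Not needed.
- bowl: Empty black paint bowl, 90 mm across, 50 mm high, at the back beyond the basket. Not needed.
Not all that is in view belongs to the job. What is shaped like the pod1 but turquoise is not meant. What is shaped like the pod5 but orange is not meant.

How it is judged:
By the outcome, as a careful person would: the job done as asked, in the order asked, and still so for the second after the job is handed in, with the robot touching nothing.
Of pod1, pod2, pod3, pod4, pod5 only 3 to 5 are there at a start; the rules pass over those that are not, and their reading is None.
At some moment in a run one of pod1, pod2, pod3, pod4, pod5 may be knocked a few centimetres aside while the robot is not near it.
Once in a run the grip may slacken for a moment while it holds something.
It also fails if it takes over 210 s, if anything falls off the work surface, if the arm or the gripper's body presses on something with over 40 N, if the wrist force passes 120 N, or if a joint passes its speed limit or range.

## Working session

There is one attempt and no reset: what is moved stays moved. The work goes in short steps, each a Python script; the robot and the scene stay as the last script left them, time stands still between calls to the robot, and variables do not carry over. Pictures are saved under pics/ and viewed, at most 14 in all, crops included, and the job is handed in when it is done.

```bash
ls; mkdir -p pics; python3 - <<'E'
from station import env, effector, solver, viewer, workorder, search_frame, tip_of
import cv2,numpy as np
for c in("scene","top"):
    p,d=viewer.read_camera(c); cv2.imwrite(f"pics/{c}0.png",p[:,:,::-1]); np.save(f"{c}0.npy",d)
    i=viewer.camera_info(c); print(c,np.round(i["eye"],3),np.round(i["rotation"],3).tolist(),np.round(i["intrinsics"],1).tolist(),i.keys())
    for n in("pod1","board","bay","basket","pedal_pad","jar","bowl"):
        r=tip_of(c,n); print(n,[(np.round(k["at"],3).tolist(),round(k["score"],2)) for k in r])
s=env.sense();print(s["t"],s["wrist_force"],s["gripper_width"],s["ee_pos"],np.round(s["tcp_rot"],2).tolist())
E
```

```text
pics
scene [1.22  0.527 0.864] [[-0.59, -0.533, 0.607], [0.807, -0.395, 0.439], [0.006, 0.749, 0.663]] [[415.6, 0.0, 288.0], [0.0, 415.6, 205.1], [0.0, 0.0, 1.0]] dict_keys(['intrinsics', 'eye', 'rotation'])
pod1 [([0.23, 0.452, 0.0], 0.88), ([0.584, -0.164, -0.003], 0.81), ([0.451, 0.018, -0.0], 0.75), ([0.431, -0.176, 0.004], 0.53), ([0.302, -0.425, -0.005], 0.46)]
board [([0.47, 0.207, -0.0], 0.57)]
bay [([0.65, 0.436, -0.001], 0.65)]
basket [([0.528, -0.381, -0.002], 0.56)]
pedal_pad [([0.689, -0.086, 0.066], 0.75)]
jar [([0.707, 0.123, -0.0], 0.67)]
bowl [([0.747, -0.276, -0.003], 0.64)]
top [0.189 0.003 1.623] [[0.017, 0.979, -0.204], [-1.0, 0.016, -0.005], [-0.002, 0.204, 0.979]] [[449.4, 0.0, 276.8], [0.0, 449.4, 207.6], [0.0, 0.0, 1.0]] dict_keys(['intrinsics', 'eye', 'rotation'])
pod1 [([0.574, -0.162, -0.001], 0.8), ([0.236, 0.456, 0.001], 0.78), ([0.435, -0.182, 0.002], 0.6), ([0.3, -0.426, -0.002], 0.59), ([0.45, 0.017, -0.0], 0.52)]
board [([0.476, 0.208, -0.0], 0.76)]
bay [([0.648, 0.428, -0.0], 0.92)]
basket [([0.523, -0.383, -0.001], 0.82)]
pedal_pad [([0.69, -0.084, 0.071], 0.6)]
jar [([0.707, 0.121, -0.001], 0.47)]
bowl [([0.709, 0.121, -0.0], 0.6), ([0.748, -0.276, 0.003], 0.56)]
0.8 [1.39033305 0.25987935 0.33625097] 0.09202181499696474 [0.23558515 0.60581846 0.21460411] [[-0.93, 0.36, 0.0], [0.36, 0.93, 0.0], [-0.0, 0.0, -1.0]]
```

View pics/scene0.png

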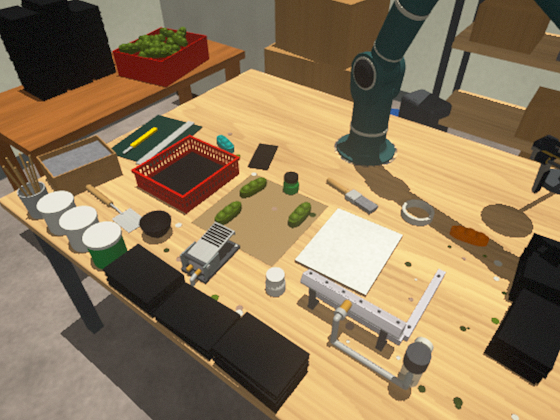

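View pics/top0.png

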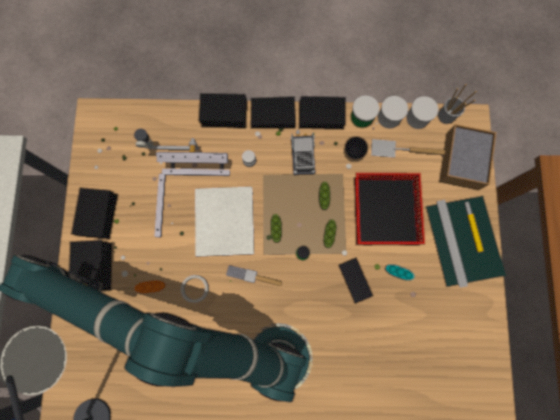

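The green pods are at top pixels (275,228), (323,195) and (330,233). They fit the description because they are pod-shaped and green. The turquoise one at (400,271) and the orange one at (150,286) are decoys. Next I'll measure the poses from depth in both views and confirm with a crop.

```bash
cat > h.py <<'E'
from station import env, effector, solver, viewer, workorder, search_frame, tip_of
import cv2,numpy as np
def cloud(c):
    p,d=viewer.read_camera(c); i=viewer.camera_info(c); K=np.array(i["intrinsics"]);R=np.array(i["rotation"])
    v,u=np.mgrid[:d.shape[0],:d.shape[1]]
    P=np.stack([(u-K[0,2])/K[0,0]*d,-(v-K[1,2])/K[1,1]*d,-d],-1)@R.T+np.array(i["eye"])
    P[d==0]=np.nan
    return p,P
def blobs(m,n=40):
    k,l,s,_=cv2.connectedComponentsWithStats(m.astype(np.uint8))
    return [l==j for j in range(1,k) if s[j,4]>=n]
def greens(p,P,z0=.006):
    h=cv2.cvtColor(p,cv2.COLOR_RGB2HSV)
    m=(h[...,0]>28)&(h[...,0]<62)&(h[...,1]>90)&(h[...,2]>30)&(P[...,2]>z0)&(P[...,2]<.12)&(P[...,0]<.9)&(abs(P[...,1])<.7)
    out=[]
    for b in blobs(m):
        X=P[b]; r=cv2.minAreaRect((X[:,:2]*1000).astype(np.float32))
        w,hh=r[1]; a=np.radians(r[2]+(90 if hh>w else 0)); a=(a+np.pi/2)%np.pi-np.pi/2
        vu=np.argwhere(b).mean(0)
        out.append((np.array(r[0])/1000,a,sorted(r[1]),np.percentile(X[:,2],[2,98]),vu[::-1]))
    return out
def down(yaw):  # tool y axis (closing) at angle yaw in world
    c,s=np.cos(yaw),np.sin(yaw); y=np.array([c,s,0]); z=np.array([0,0,-1.]); return np.stack([np.cross(y,z),y,z],1)
def boardpose(p,P):
    h=cv2.cvtColor(p,cv2.COLOR_RGB2HSV)
    m=(h[...,1]<60)&(h[...,2]>120)&(P[...,2]>.004)&(P[...,2]<.017)&(P[...,0]>.3)&(P[...,0]<.75)&(P[...,1]>0)&(P[...,1]<.5)
    bl=max(blobs(m),key=lambda b:b.sum()); r=cv2.minAreaRect((P[bl][:,:2]*1000).astype(np.float32))
    a=r[2]; w=r[1]
    return np.array(r[0])/1000,w,a,np.median(P[bl][:,2])
E
python3 - <<'E'
from h import *
np.set_printoptions(precision=4,suppress=True)
for c in("scene","top"):
    p,P=cloud(c)
    print(c)
    for g in greens(p,P): print(*g)
    print("board",boardpose(p,P))
    X=P.reshape(-1,3); 
    def rail(sel,ax):
        Y=X[sel&(X[:,2]>.0155)&(X[:,2]<.026)]; 
        t=Y[:,1-ax]; bins=np.round(t/.02)
        e=np.array([(k*.02,np.percentile(Y[bins==k][:,ax],4),np.percentile(Y[bins==k][:,ax],96)) for k in np.unique(bins) if (bins==k).sum()>4]); print(e)
        f=np.polyfit(e[:,0],e[:,1],1);print("fit",f,len(Y))
    rail((X[:,0]>.62)&(X[:,0]<.69)&(X[:,1]>.2)&(X[:,1]<.42),0)
    rail((X[:,1]>.4)&(X[:,1]<.47)&(X[:,0]>.41)&(X[:,0]<.63),1)
    r=X[(abs(X[:,0]-.69)<.03)&(abs(X[:,1]+.085)<.03)]; print("pedal z",np.percentile(r[:,2],[5,50,95]))
    b=X[(abs(X[:,0]-.523)<.08)&(abs(X[:,1]+.383)<.08)]; print("liner z",np.nanmedian(b[:,2]))
    b=X[(abs(X[:,0]-.523)<.2)&(abs(X[:,1]+.383)<.17)&(X[:,2]>.06)&(X[:,2]<.08)]; print("rim",cv2.minAreaRect((b[:,:2]*1000).astype(np.float32)))
    if c=="top": cv2.imwrite("pics/crop1.png",cv2.resize(p[170:280,250:420,::-1],None,fx=4,fy=4,interpolation=3))
E
```

```text
scene
[ 0.4393 -0.1779] -0.1817086795985965 [41.309913635253906, 104.36578369140625] [0.0074 0.0352] [252.6027 186.9091]
[ 0.3741 -0.0711] -0.651243554013579 [25.863994598388672, 49.1021728515625] [0.0069 0.0473] [290.5466 187.205 ]
[ 0.5781 -0.1585] 0.0012748315470574312 [41.65984344482422, 104.0430679321289] [0.0075 0.0346] [228.1475 212.3746]
[0.4532 0.017 ] 0.07136158187181563 [39.174678802490234, 107.68160247802734] [0.0076 0.034 ] [299.1738 214.1067]
[ 0.8802 -0.2698] 0.9890942338508757 [28.34602165222168, 54.525760650634766] [0.0214 0.0737] [119.3636 248.1545]
board (array([0.4786, 0.2046]), (253.54690551757812, 211.61497497558594), 3.5372469425201416, np.float64(0.01045631724309204))
[[0.22   0.6692 0.6701]
 [0.24   0.6693 0.6713]
 [0.26   0.668  0.6703]
 [0.32   0.6679 0.6704]
 [0.34   0.6689 0.6701]
 [0.36   0.6683 0.6709]
 [0.38   0.668  0.6701]]
fit [-0.0054  0.6702] 60
[[0.42   0.4328 0.4507]
 [0.44   0.4329 0.4509]
 [0.46   0.4332 0.451 ]
 [0.48   0.433  0.4511]
 [0.5    0.4332 0.4512]
 [0.52   0.4332 0.451 ]
 [0.54   0.4332 0.4513]
 [0.56   0.4334 0.4512]
 [0.58   0.43
[... 797 characters left out ...]

 [0.26   0.6458 0.6659]
 [0.28   0.6461 0.665 ]
 [0.3    0.6469 0.6657]
 [0.32   0.6457 0.6657]
 [0.34   0.6463 0.6643]
 [0.36   0.6452 0.6639]
 [0.38   0.6449 0.6641]
 [0.4    0.6477 0.6646]
 [0.42   0.6446 0.663 ]]
fit [-0.005   0.6476] 262
[[0.42   0.4311 0.4517]
 [0.44   0.4338 0.4497]
 [0.46   0.433  0.451 ]
 [0.48   0.4337 0.4517]
 [0.5    0.4321 0.4501]
 [0.52   0.4333 0.4528]
 [0.54   0.4338 0.4496]
 [0.56   0.4326 0.4509]
 [0.58   0.4317 0.4525]
 [0.6    0.4322 0.4506]
 [0.62   0.4335 0.4527]]
fit [0.0005 0.4325] 283
pedal z [0.0073 0.0659 0.0736]
liner z 0.007768196831082763
rim ((521.0462036132812, -385.1639099121094), (258.0077209472656, 237.50836181640625), 0.23597294092178345)
```

View pics/crop1.png

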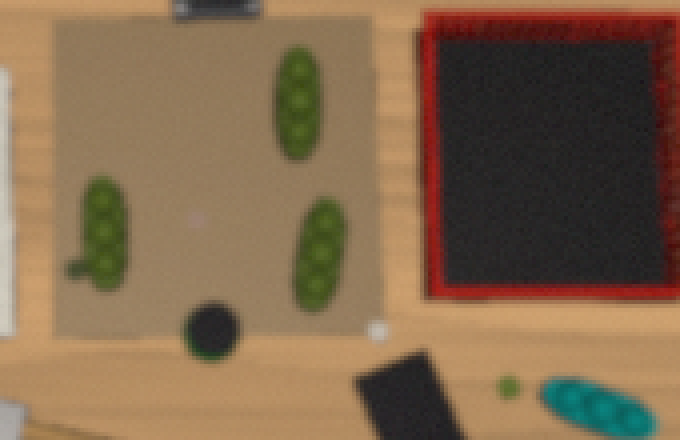

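The crop shows three green pods at crop pixels (298,102), (105,232) and (320,255), plus a small flat scrap beside the second. The turquoise decoy is at (600,405). Heights (36 mm pods, 7–8 mm liner, about 11 mm board) and sizes agree with the text. I'll start with the first pod.

```bash
cat >> h.py <<'E'
H=.16
BIAS=np.array([-.0025,0])
def find(near):
    p,P=cloud("scene"); g=[x for x in greens(p,P) if x[2][1]>85 and x[2][1]<125]
    if not g: return None
    x=min(g,key=lambda x:np.linalg.norm(x[0]+BIAS-near)); return x[0]+BIAS,x[1],x[2]
def force(n=12):
    f=[]
    for _ in range(n): env.pause(.04); f.append(env.sense()["wrist_force"])
    return np.mean(f,0)
def pick(xy,a):
    R=down(np.pi/2+a)
    env.reach([*xy,H],R); env.pause(.3); f0=force()
    env.movel([*xy,.03],rate=.15); env.movel([*xy,.004],rate=.05)
    print("touch dz",(force(3)-f0)[2],"z",env.sense()["ee_pos"][2])
    effector.grasp(40); w=env.sense()["gripper_width"]
    env.movel([*xy,H],rate=.08); env.pause(.4); f1=force(); s=env.sense()
    print("w",w,s["gripper_width"],"gf",s["grasp_force"],"df",f1-f0,"mass g",-(f1-f0)[2]/9.81*1000,"t",s["t"])
def place(xy,a,zs):
    R=down(np.pi/2+a)
    env.reach([*xy,H],R); print("carry w",env.sense()["gripper_width"])
    env.movel([*xy,zs+.025],rate=.15); env.movel([*xy,zs+.005],rate=.04)
    effector.release(); env.movel([*xy,H],rate=.12); print("t",env.sense()["t"])
BC=np.array([.4755,.2043]); BA=.057
def onboard(dx,dy):
    c,s=np.cos(BA),np.sin(BA); return BC+[c*dx-s*dy,s*dx+c*dy]
E
python3 - <<'E'
from h import *
r=find(np.array([.45,.016])); print(r); pick(r[0],r[1])
E
```

```text
(array([0.45099695, 0.01780861]), np.float64(0.13982865717860826), [40.503692626953125, 108.28831481933594])
touch dz -0.40559048004691733 z 0.004158842024070377
w 0.04194914144678719 0.04207140737531181 gf 39.22131657600403 df [-0.01188631 -0.12522887 -2.14713506] mass g 218.87207493353657 t 9.6083
```

```bash
python3 - <<'E'
from h import *
place(onboard(.055,.048),BA,.012)
r=find(np.array([.436,-.179])); print(r)
if r and np.linalg.norm(r[0]-[.436,-.179])<.07: pick(r[0],r[1])
E
```

```text
carry w 0.04192396051742682
t 14.4
(array([ 0.4359895 , -0.17724513]), np.float64(-0.10658356840855188), [40.330902099609375, 105.93000030517578])
touch dz 0.17819718216454472 z 0.004159933786622015
w 0.041670815894015764 0.04185440594369087 gf 39.44558322429657 df [-0.01461229  0.12427769 -2.51538984] mass g 256.41078940045173 t 22.4917
```

```bash
python3 - <<'E'
from h import *
place(onboard(.055,-.048),BA,.012)
r=find(np.array([.5755,-.16])); print(r)
if r and np.linalg.norm(r[0]-[.5755,-.16])<.07: pick(r[0],r[1])
p,P=cloud("scene"); cv2.imwrite("pics/s2.png",p[:,:,::-1])
E
```

```text
carry w 0.04172943877074553
t 27.625
(array([ 0.57537042, -0.16084753]), np.float64(-0.043842156287374756), [42.655303955078125, 104.46184539794922])
touch dz -0.42575174205974053 z 0.0042323915929521685
w 0.0416501401121509 0.04196415466655325 gf 39.70872402191162 df [ 0.07362337 -0.16193385 -2.1222981 ] mass g 216.34027546524726 t 35.3167
```

View pics/s2.png

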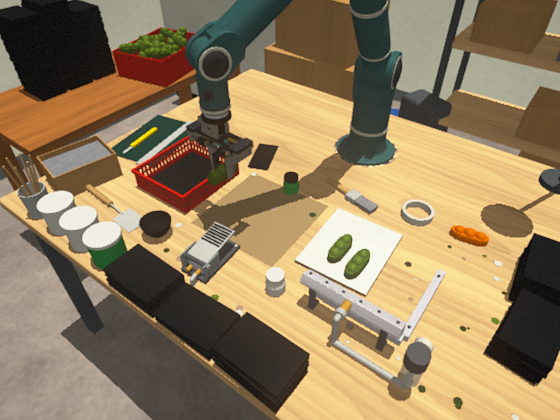

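Two pods lie on the board at (340,248) and (357,263), and the third is in the gripper. All three read heavy, so I'll weigh this one a second time, loaded against empty at the same pose, before trusting the scale.

```bash
python3 - <<'E'
from h import *
f=np.array([ (env.pause(.04),env.sense()["wrist_force"])[1] for _ in range(25)]); print(f.mean(0),f.std(0))
xy=onboard(-.058,0)
env.reach([*xy,H],down(np.pi/2+BA)); env.pause(.3); a=force(25); ta=env.sense()["tau"]
print(a,env.sense()["gripper_width"])
place(xy,BA,.012); env.pause(.3); b=force(25); tb=env.sense()["tau"]
print(b,(b-a)/9.81*1000); print(np.round(np.array(tb)-ta,3))
E
```

```text
[-0.12408636 -0.08817778 -2.12557436] [0.36462607 0.48605897 0.45300364]
[ 0.10043565 -0.02576513 -2.38674625] 0.04174261699319778
carry w 0.04192386390135753
t 43.2833
[ 0.17313349 -0.04729046 -0.09890234] [  7.4105851   -2.19422335 233.21548544]
[ 0.002  0.996 -0.04   0.76  -0.001 -0.001 -0.001]
```

The second reading agrees: 233 g by force and about 219 g by joint torque. All three pods are well-filled. I'll check for any hidden pod, then measure the loaded board before pushing.

```bash
python3 - <<'E'
from h import *
env.reach([.45,-.12,.25],down(np.pi/2))
for c in("scene","top"):
    p,P=cloud(c); cv2.imwrite(f"pics/{c}3.png",p[:,:,::-1])
    print(c,[(np.round(k["at"],3).tolist(),round(k["score"],2)) for k in tip_of(c,"pod1")])
    print("board",boardpose(p,P))
    for g in greens(p,P): print(*g)
E
```

```text
scene [([0.429, 0.2, 0.025], 0.94), ([0.526, 0.256, 0.009], 0.87), ([0.508, 0.189, 0.012], 0.82), ([0.305, -0.425, -0.003], 0.67), ([0.231, 0.456, -0.003], 0.56)]
board (array([0.47784729, 0.20415604]), (255.23028564453125, 211.27871704101562), 3.2736942768096924, np.float64(0.010465409752119015))
[ 0.3739245  -0.07190314] -0.7242722247935136 [29.71615982055664, 50.77829360961914] [0.00779165 0.04765275] [290.3375 187.15  ]
[0.46619809 0.19916425] -0.1923010033602237 [48.122135162353516, 199.26687622070312] [0.02059824 0.06020399] [348.78243243 240.03648649]
[ 0.88093274 -0.26772327] 0.8424769626718169 [22.015457153320312, 61.86433410644531] [0.02395819 0.07318055] [119.42741935 247.87903226]
[0.52422284 0.25491814] 0.02156146193095898 [38.41890335083008, 122.8285140991211] [0.01840931 0.04593536] [356.8340708  263.42920354]
top [([0.512, 0.189, 0.012], 0.78), ([0.299, -0.422, -0.0], 0.75), ([0.42, 0.201, 0.023], 0.64), ([0.237, 0.454, -0.0], 0.57), ([0.526, 0.256, 0.012], 0.53)]
board (array([0.47436325, 0.20377419]), (251.1832275390625, 210.59744262695312), 3.233717918395996, np.float64(0.011224162890597467))
[0.52404834 0.25099666] 0.06183366118005562 [33.054866790771484, 95.06167602539062] [0.02605887 0.05124531] [210.56097561 205.73658537]
[0.46164163 0.19510466] -0.1564914735527454 [41.51531219482422, 184.91220092773438] [0.03017175 0.06277418] [225.04504505 223.62837838]
```

View pics/top3.png

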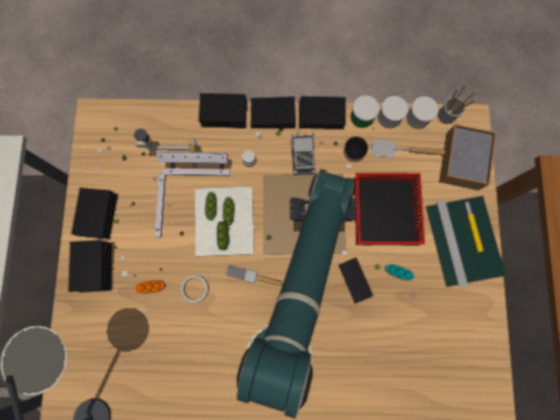

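The picture shows that pod2, which I laid second, was knocked to (.508,.189). The third pod (223,235), laid afterwards, now rests tilted on its tip. I'll re-lay the third on a free part of the board.

```bash
python3 - <<'E'
from h import *
xy=np.array([.424,.200]); env.reach([*xy,H],down(np.pi/2+BA)); env.movel([*xy,.05]); env.movel([*xy,.024],rate=.05)
effector.grasp(20); print(env.sense()["gripper_width"])
env.movel([*xy,.11],rate=.1); q=onboard(-.064,-.055); print(q)
env.movel([*q,.11],rate=.1); env.movel([*q,.032],rate=.1); env.pause(.3); f0=force(8)[2]
for z in np.arange(.030,.0169,-.002):
    env.movel([*q,z],rate=.03); f=force(5)[2]-f0; print(round(z,3),round(f,2),end="; ")
    if f>5: break
effector.release(); env.movel([*q,H],rate=.1)
env.reach([.45,-.12,.25],down(np.pi/2))
p,P=cloud("top"); cv2.imwrite("pics/c4.png",cv2.resize(p[140:270,140:300,::-1],None,fx=4,fy=4,interpolation=3))
for c in("scene","top"):
    p,P=cloud(c)
    print(c,[(np.round(k["at"],3).tolist(),round(k["score"],2)) for k in tip_of(c,"pod1")])
    for g in greens(p,P): print(*g)
print(env.sense()["t"])
E
```

```text
0.04581348799281716
[0.41473724 0.1457433 ]
0.03 0.23; 0.028 -0.36; 0.026 -0.12; 0.024 1.29; 0.022 6.06; scene [([0.416, 0.14, 0.01], 0.85), ([0.529, 0.255, 0.012], 0.8), ([0.23, 0.452, -0.002], 0.57), ([0.303, -0.423, -0.002], 0.55)]
[ 0.37477692 -0.07347632] -0.9006075774187119 [31.810794830322266, 49.18727111816406] [0.00718276 0.04598596] [290.23493976 187.19277108]
[0.46556146 0.16392172] 0.42454639372589575 [52.575157165527344, 210.02371215820312] [0.01763716 0.04592169] [339.74601064 236.23537234]
[ 0.88085132 -0.26725076] 0.9986539834788513 [26.794265747070312, 61.82783508300781] [0.0257167  0.07384531] [119.1023622  247.72440945]
[0.52362402 0.25558318] 0.014471378095111342 [38.52977752685547, 120.36758422851562] [0.01970304 0.04613892] [356.78774617 263.50765864]
top [([0.233, 0.454, -0.0], 0.83), ([0.413, 0.139, 0.008], 0.81), ([0.526, 0.255, 0.013], 0.55), ([0.301, -0.423, 0.001], 0.55), ([0.513, 0.184, 0.016], 0.52)]
[ 0.85731854 -0.29722525] 1.3243483316253455 [28.99673080444336, 82.08399963378906] [0.01241226 0.04801133] [358.26190476 121.69047619]
[0.52497821 0.24980899] -0.04341099050689046 [32.78091812133789, 93.76402282714844] [0.02824286 0.04859519] [210.52682927 205.68292683]
[0.50754474 0.18365819] 0.046727287693123065 [29.86029815673828, 91.95757293701172] [0.0282841  0.04784732] [229.00512821 210.44102564]
[0.41127768 0.13834175] 0.07632995855671076 [32.61898422241211, 94.73555755615234] [0.02739146 0.05167045] [240.58411215 237.39252336]
58.9167
```

View pics/c4.png

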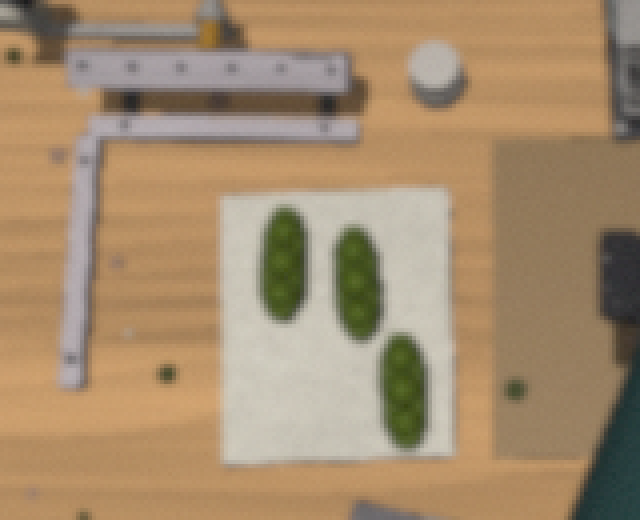

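All three lie separately at crop (285,265), (358,282) and (403,390). Now I'll push the board in +y with two open fingers on its right edge, watching the force.

```bash
cat >> h.py <<'E'
def push(start,d,far,end,lim,yaw):
    """approach from above at start, push along d: fast to 'far' metres, then 2 mm steps to 'end' or until force > lim"""
    start=np.array(start);d=np.array(d)
    env.reach([*start,.12],down(yaw)); env.movel([*start,.005],rate=.1); env.pause(.3); f0=force(10)
    s=0;log=[]
    while s<end:
        st=.012 if s<far else .002; s=min(s+st,end)
        env.movel([*(start+s*d),.005],rate=.04 if s<=far else .02)
        f=-(force(3 if s>far else 1)-f0)[:2]@d; log.append((round(s*1000),round(f,1)))
        if f>lim: break
    print(log,env.sense()["ee_pos"]); return s
def show(n=None):
    for c in("scene","top"):
        p,P=cloud(c); b=boardpose(p,P); print(c,b)
        if n: cv2.imwrite(f"pics/{c}{n}.png",p[:,:,::-1])
    print(env.sense()["t"])
E
python3 - <<'E'
from h import *
p,P=cloud("top"); X=P.reshape(-1,3); m=(abs(X[:,1]-.14)<.012)
for x in np.arange(.36,.47,.015):
    k=m&(abs(X[:,0]-x)<.006); print(round(x,3),round(np.nanmax(X[k][:,2]),3),end=' ')
x0=.478
push([x0,.068],[0,1],.10,.132,25,0.)
env.movel([x0,.15,.005]); env.movel([x0,.15,.2]); env.reach([.45,-.10,.25],down(np.pi/2))
show(5)
E
```

```text
0.36 0.039 0.375 0.052 0.39 0.05 0.405 0.052 0.42 0.052 0.435 0.052 0.45 0.052 0.465 0.046 [(12, np.float64(0.6)), (24, np.float64(4.8)), (36, np.float64(5.2)), (48, np.float64(5.8)), (60, np.float64(4.8)), (72, np.float64(2.7)), (84, np.float64(2.9)), (96, np.float64(2.0)), (108, np.float64(5.3)), (110, np.float64(6.1)), (112, np.float64(5.1)), (114, np.float64(5.1)), (116, np.float64(4.6)), (118, np.float64(5.2)), (120, np.float64(4.5)), (122, np.float64(4.8)), (124, np.float64(4.7)), (126, np.float64(4.9)), (128, np.float64(4.7)), (130, np.float64(4.5)), (132, np.float64(4.7))] [0.47801599 0.20007475 0.00501797]
scene (array([0.48430591, 0.31289987]), (254.3317108154297, 210.8837890625), 0.06612777709960938, np.float64(0.010306666141892906))
top (array([0.48021155, 0.31212085]), (211.21734619140625, 250.51693725585938), 89.7254867553711, np.float64(0.011147780384036077))
75.2667
```

The board is now square. Next I'll push +x to the far rail, then +y home.

```bash
python3 - <<'E'
from h import *
y0=.3125
push([.333,y0],[1,0],.040,.070,22,np.pi/2)
e=env.sense()["ee_pos"]; env.movel([e[0]-.02,y0,.005]); env.movel([e[0]-.02,y0,.15])
x0=.518
push([x0,.185],[0,1],.018,.045,22,0.)
env.movel([x0,.17,.005]); env.movel([x0,.17,.2]); env.reach([.45,-.10,.25],down(np.pi/2))
show(6)
E
```

```text
[(12, np.float64(1.1)), (24, np.float64(8.4)), (36, np.float64(6.1)), (48, np.float64(4.2)), (50, np.float64(3.9)), (52, np.float64(4.9)), (54, np.float64(5.0)), (56, np.float64(8.9)), (58, np.float64(12.7)), (60, np.float64(16.8)), (62, np.float64(21.5)), (64, np.float64(26.0))] [0.38773419 0.31252913 0.00466727]
[(12, np.float64(0.1)), (24, np.float64(7.3)), (26, np.float64(7.9)), (28, np.float64(7.8)), (30, np.float64(8.2)), (32, np.float64(8.4)), (34, np.float64(9.4)), (36, np.float64(13.1)), (38, np.float64(16.8)), (40, np.float64(20.1)), (42, np.float64(23.8))] [0.51803045 0.21472974 0.00511654]
scene (array([0.50633801, 0.33075012]), (218.0417938232422, 215.61285400390625), 89.67671966552734, np.float64(0.010394025958005426))
top (array([0.52883734, 0.32858109]), (248.6759033203125, 279.06134033203125), 85.56661987304688, np.float64(0.011118802755902157))
96.8917
```

```bash
python3 - <<'E'
from h import *
y0=.3277
push([.368,y0],[1,0],.010,.040,20,np.pi/2)
e=env.sense()["ee_pos"]; env.movel([e[0]-.02,y0,.005]); env.movel([e[0]-.02,y0,.2])
env.reach([.5,-.086,.25],down(np.pi/2))
p,P=cloud("top"); cv2.imwrite("pics/c7.png",cv2.resize(p[140:270,140:300,::-1],None,fx=4,fy=4,interpolation=3))
h=cv2.cvtColor(p,cv2.COLOR_RGB2HSV)
for c in("scene","top"):
    if c=="scene": p,P=cloud(c)
    m=(P[...,0]>.30)&(P[...,0]<.66)&(P[...,1]>.2)&(P[...,1]<.45)&(P[...,2]>.0065)&(P[...,2]<.0145); X=P[m]
    for y in (.25,.29,.33,.37,.41):
        k=X[abs(X[:,1]-y)<.008]; print(c,y,np.percentile(k[:,0],[1,99]))
    for x in (.41,.45,.49,.53,.57,.61):
        k=X[abs(X[:,0]-x)<.008]; print(c,x,np.percentile(k[:,1],[1,99]))
print([(np.round(k["at"],3).tolist(),round(k["score"],2)) for k in tip_of("scene","pedal_pad")+tip_of("top","pedal_pad")+tip_of("top","board")+tip_of("scene","board")])
print(env.sense()["t"])
E
```

```text
[(12, np.float64(0.3)), (14, np.float64(-0.2)), (16, np.float64(0.2)), (18, np.float64(0.4)), (20, np.float64(3.6)), (22, np.float64(8.7)), (24, np.float64(13.6)), (26, np.float64(17.6)), (28, np.float64(22.5))] [0.38758601 0.32768697 0.0042301 ]
scene 0.25 [0.48583283 0.6105914 ]
scene 0.29 [0.40057866 0.6109319 ]
scene 0.33 [0.40186468 0.60994958]
scene 0.37 [0.40337331 0.5087859 ]
scene 0.41 [0.40282405 0.60845399]
scene 0.41 [0.22456871 0.42898324]
scene 0.45 [0.22533031 0.42921007]
scene 0.49 [0.22457229 0.42917665]
scene 0.53 [0.2237866  0.42953645]
scene 0.57 [0.22359011 0.42977565]
scene 0.61 [0.22521625 0.42928829]
top 0.25 [0.48583283 0.6105914 ]
top 0.29 [0.40057866 0.6109319 ]
top 0.33 [0.40186468 0.60994958]
top 0.37 [0.40337331 0.5087859 ]
top 0.41 [0.40282405 0.60845399]
top 0.41 [0.22456871 0.42898324]
top 0.45 [0.22533031 0.42921007]
top 0.49 [0.22457229 0.42917665]
top 0.53 [0.2237866  0.42953645]
top 0.57 [0.22359011 0.42977565]
top 0.61 [0.22521625 0.42928829]
[([0.685, -0.082, 0.066], 0.72), ([0.575, 0.379, 0.01], 0.2), ([0.69, -0.083, 0.066], 0.81), ([0.522, 0.33, 0.002], 0.97), ([0.558, 0.309, 0.012], 0.36), ([0.52, 0.331, 0.0], 0.94)]
108.15
```

View pics/c7.png

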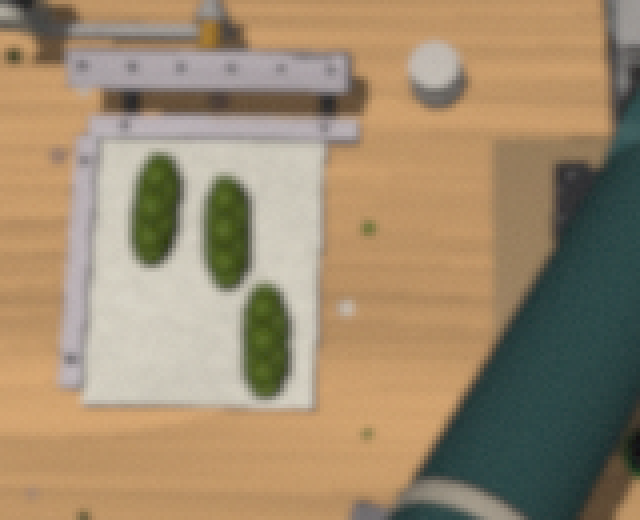

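The board sits flush against both rails at crop corner (92,140), with all three pods on it. Now the pedal.

```bash
python3 - <<'E'
from h import *
xy=[.687,-.083]
effector.grasp(10); env.reach([*xy,.13],down(np.pi/2)); env.pause(.3); f0=force()[2]
z=.078; env.movel([*xy,z],rate=.06); log=[]
while z>.036:
    z-=.002; env.movel([*xy,z],rate=.03); f=force(3)[2]-f0; log.append((round(z*1000),round(f,1)))
    if f>17: break
print(log); p,P=cloud("scene"); env.pause(1.0); print(env.sense()["ee_pos"],force(3)[2]-f0)
env.movel([*xy,.08],rate=.06); env.movel([*xy,.2],rate=.12); env.reach([.45,-.1,.3],down(np.pi/2)); print(env.sense()["t"])
p,P=cloud("scene"); cv2.imwrite("pics/s8.png",p[:,:,::-1]); X=P.reshape(-1,3)
r=X[(abs(X[:,0]-.69)<.025)&(abs(X[:,1]+.083)<.025)]; print("pedal z",np.percentile(r[:,2],[50,95]))
E
```

```text
[(76, np.float64(-0.2)), (74, np.float64(-0.2)), (72, np.float64(0.5)), (70, np.float64(0.5)), (68, np.float64(2.7)), (66, np.float64(3.0)), (64, np.float64(3.5)), (62, np.float64(3.7)), (60, np.float64(4.9)), (58, np.float64(4.7)), (56, np.float64(5.3)), (54, np.float64(5.9)), (52, np.float64(7.2)), (50, np.float64(7.9)), (48, np.float64(8.2)), (46, np.float64(8.8)), (44, np.float64(17.5))]
[ 0.6870475  -0.08313913  0.04626163] 17.851364670239775
122.6583
pedal z [0.06583493 0.07098175]
```

View pics/s8.png

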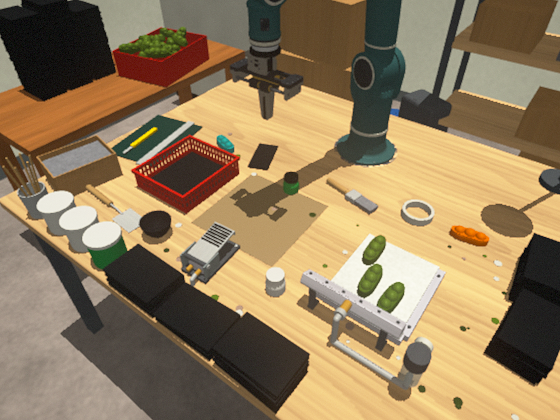

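The pedal reached its stop (force jumped to 17.5 N), was held for over a second, and is up again. The board is home with three pods on it at (374,249), (370,280) and (391,297), the jar and bowl are unmoved, and the arm is clear. I'll hand it in.

```bash
python3 -c "
from h import *
print(workorder.finish_job())"
```

```text
the job is handed in; nothing more can be done
None
```

I handed the job in: all three pods weighed as well-filled (about 220–255 g) and lie on the board, so the basket stays empty; the board is home in the rail corner, and the air pedal was pressed to its stop for over a second and let up.

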